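# Snap the spring clip onto the tube and slide it against the collar

## Task

Press the larger of the two grey spring clips straight down over the middle of the bare stretch of tube on the stand until both its jaws have snapped round below the tube and its saddle sits home on it, then slide it along the tube until it touches the dark collar, and let go of it there. The tube's height on its posts is set differently every time, so go by feel and gently: never push on the stand or tube with more than about 30 N. Leave the small clip and the other things on the bench where they are.

Things in the scene. Friction and masses are not known exactly. Their poses are not given: they have to be found in the camera images.
- clip_tab (a point): Grip point of the larger grey clip (about 75 g), which stands on the bench on its jaws. Its grip tab: 18 mm thick (local x), 24 mm long (local y), 38 mm high; this point is on its middle line, 14.5 mm below the top, 21.5 mm above the 36 mm wide rubber-lined saddle, 61 mm above the jaws' feet. z is up, y the bore axis; the bore (24 mm) is centred 42 mm below this point. Same after a half turn.
- jaw_l (a joint): Spread of the clip's sprung jaw on local -x, rad: about -0.05 relaxed, -0.05 to 0.02 snapped round the tube, about 0.13 when forced over the tube's widest point. The jaws' feet flare to 30 mm inner spacing, so 3 mm off centre is forgiven.
- jaw_r (a joint): The same for the jaw on local +x. The push over the tube takes about 6 to 12 N, which drops as the jaws snap; then the saddle meets the top of the tube and the force climbs steeply. Snapped on, it slides along the tube with under 5 N.
- stand_mid (a point): Centre of the top of the stand's base plate (60 x 170 x 10 mm), 10 mm above the bench. y runs along the tube, z up. The tube (24 mm thick) lies straight above along y. Its bare stretch is y = -52 to +18 mm (middle -17), where the collar begins; a clip touching the collar is centred at y = +6 mm.
- small_clip_mid (a point): Middle of the smaller grey clip (20 x 18 mm, 42 mm high, bore 12 mm) that stands on the bench near the larger one; a bystander, not to be moved.
- tape: Roll of green tape lying on the bench, 90 mm across, 19 mm high; origin under its centre. Bystander.
- jar_a: Sample jar with yellow cap, 47 mm across, 80 mm high; origin under its centre. Bystander.
- jar_b: A second such jar. Bystander.
- vial: Small glass vial with cap, 23 mm across, 50 mm high; origin under its centre. Bystander.
- oring_box: Small plain box 32 x 52 x 20 mm; origin under its centre. Bystander.
- stand: The fixed stand as a whole (origin under the base plate's centre): tube 166 mm long in two grey 34 x 34 mm blocks, 20 mm long, centred at y = -62 and +62 mm; dark collar 36 mm across, y = +18 to +26 mm. The tube's axis is 46 to 82 mm above the bench, set anew each time on adjustable posts and clamped fast: not measured, to be felt or seen.
- seat_pin (a joint): Steel tell-tale pin, 6 mm thick, in the clip's saddle, m: 0 when it stands out 4 mm into the bore, about 0.0035 to 0.004 when the saddle sits home on the tube. Light spring, under 1 N.
There are look-alikes about, which are no part of the job. Leave any blue look-alike of the part that bears clip_tab alone.

How it is judged:
By the outcome, as a careful person would: the job done as asked, in the order asked, and still so for the second after the job is handed in, with the robot touching nothing.
It also fails if it takes over 45 s, if anything falls off the work surface, if the arm or the gripper's body presses on something with over 40 N, if the wrist force passes 120 N, or if a joint passes its speed limit or range.

## Robot

A 6-joint arm with a two-finger parallel gripper is mounted at the origin on a cart in front of the work surface, level with it; the furniture and walls round the work are solid. World frame = base frame: x ahead of the robot, y to its left, z up, the work surface at z = 0. Lengths are in m, angles in rad, forces in N, time in s.
With the tool pointing down it reaches from about 0.375 to 0.925 m from the base axis. Payload 5.7 kg.
Tool frame: the origin (TCP) lies midway between the tips of the shut fingers; the grasp point (between the pads) lies 19 mm behind it; z points along the fingers, y is the direction in which the jaws open and shut (so a half turn about z gives the same grasp; the last joint's range is limited). The gripper opens to 85 mm and grips with 20 to 120 N. Pads are 22 mm wide; open, the fingers measure 114 mm over their backs; the gripper's body (76 mm by 85 mm) begins 54 mm behind the grasp point. The pads swing forward as they close: fully open they stand 13 mm farther back than shut.
Start: joints at [1.14, 0.359, 1.51, -0, 1.272, -0.115], TCP at [0.186, 0.57, 0.231] pointing down, gripper open.
Joint ranges: [-2.97, 2.97], [-1.01, 2.36], [0.21, 2.38], [-0.96, 4.11], [0.2, 2.71], [-2.98, 2.98]. Speed limits (rad/s): [2.39, 2.39, 3.14, 3.14, 3.14, 3.14].

## Interface

Orientations are given as a unit quaternion [x, y, z, w].
In Python, from plant import env gives the robot as it stands. The module is installed in compiled form; this text tells all that it offers.
- The arm moves only by the tool send_rows, never from a script. Its argument "plan" is a list of rows, each a list of 6 numbers: the shift along the tool's x, y, z in cm, then the turn, a rotation vector about the tool's x, y, z in degrees. A call has 1 to 12 rows; each row shifts and turns the pose as measured when the row begins, along the tool's axes as they then stand; what a row does not reach is not made up. A row lasts 1/8 s, in which the tool goes at most 62.5 mm and 10.7 degrees, less where a joint would pass 70% of its speed; a pose out of reach is approached as far as the arm can. A call is refused whole if a number of a shift passes 6.25 or a number of a turn 10.7, either way. A call with a gripper value outside its range is refused whole. "hand" is the finger opening in cm, from 0 to 8.54, set as the call begins (left out, the last holds). The fingers move at their own pace and stop on an object; the grip force is fixed at half the most. Time passes only in rows, so rows that do not move let the fingers close. It gives the time, the measured TCP pose, the force and the opening at its end, in the units of the state.
- env.get_obs(): the state, without advancing time (a new reading comes with each control period).
- env.snapshot(name): name is "scene" or "top" or "wrist"; returns a dict with "frame" (480x640x3 uint8, red, green, blue), "depth" (480x640 float32, m along the optical axis (not along the pixel's ray), 0 where there is no reading), "vfov" (degrees; the focal length in pixels is half the picture's height over the tangent of half this angle, whatever the lens; pixels are square), "cx", "cy" (the principal point, pixels), "R" (3x3) and "t" (3): a world point X has camera coordinates R X + t; the wrist camera has in their place "mount" (4x4, takes a point from camera to tool coordinates, whose origin is the TCP and whose axes are the flange's). Camera axes: x right, y down, z forward; pixel columns grow to the right and rows downward; lengths in m; the calibration is good to about 2 mm. The wrist camera is an equidistant fisheye: a pixel r from the principal point sees the ray r / f radians off the axis. A picture is of the moment at which its call begins: read the wrist's pose just before it.
- env.close_job(): hands the job in, once; it reports no verdict.
The state is a dict: "clock": time; "joint_positions": joint angles; "joint_velocities": joint speeds; "joint_torque": joint torques, N m; "eef_pos": TCP position; "ee_rot": TCP orientation; "contact_force": force on the tool from outside, world axes, zero at the start; "ft_torque": the same for the moment, N m; "grip_width": finger opening in m.
Only numpy, scipy, OpenCV 4.12 (cv2) and the standard library are available. Lean on these libraries where they do the work, as an engineer would, in place of code of your own. Each camera call takes 0.05 s, during which the arm holds its last target.

## Working session

There is one attempt and no reset: what is moved stays moved. The work goes in short steps, Python scripts to look and compute and a tool call to move; the robot and the scene stay as the last step left them, time stands still between calls to the robot, and variables do not carry over. Pictures are saved under pics/ and viewed, and the job is handed in when it is done.

Besides the shell and the picture viewer there is one more tool, called after "Emit:" by a JSON object that holds its "api" and its "payload". send_rows: Moves the arm, as the interface text tells. Its arguments: {"type":"object","properties":{"plan":{"type":"array"},"hand":{"type":"number"}},"required":["plan"]}

```bash
mkdir -p pics
cat > h.py <<'E'
import numpy as np, cv2
from plant import env
def snap(n,f=None):
    s=env.snapshot(n)
    if f: cv2.imwrite('pics/'+f+'.png',s['frame'][:,:,::-1])
    return s
def cloud(s):
    h,w=s['depth'].shape; f=h/2/np.tan(np.radians(s['vfov'])/2)
    u,v=np.meshgrid(np.arange(w),np.arange(h)); d=s['depth']
    P=np.stack([(u-s['cx'])/f*d,(v-s['cy'])/f*d,d],-1)
    W=(P-s['t'])@s['R']
    W[d==0]=np.nan
    return W
def proj(s,X):
    f=s['frame'].shape[0]/2/np.tan(np.radians(s['vfov'])/2)
    c=np.asarray(s['R'])@np.asarray(X)+s['t']; return c[0]/c[2]*f+s['cx'],c[1]/c[2]*f+s['cy']
E
python3 - <<'E'
from h import *
o=env.get_obs(); print({k:np.round(v,4) for k,v in o.items()})
for n in('scene','top'):
    s=snap(n,n+'0'); np.savez(n+'0.npz',**s); print(n,s['vfov'],s['R'],s['t'])
E
```

```text
{'clock': np.float64(0.0), 'joint_positions': array([ 1.1399,  0.3594,  1.5115,  0.    ,  1.2725, -0.1151]), 'joint_velocities': array([ 0.0021,  0.0004,  0.0001, -0.0007,  0.0007,  0.0013]), 'joint_torque': array([-2.50000e-03, -5.27603e+01, -2.78617e+01, -3.00000e-04,
        1.34000e-02, -0.00000e+00]), 'eef_pos': array([0.186 , 0.5697, 0.2305]), 'ee_rot': array([ 1.572e-01,  9.876e-01, -9.000e-04, -3.000e-04]), 'contact_force': array([-0.1249,  0.7151,  0.1024]), 'ft_torque': array([-0.0091,  0.024 ,  0.0588]), 'grip_width': np.float64(0.0855)}
scene 48.86034233202746 [[ 0.72422125 -0.68929823 -0.01927525]
 [-0.49542831 -0.50067935 -0.7098387 ]
 [ 0.47963984  0.52362978 -0.70410048]] [-0.28962392  0.38801976  0.57259597]
top 49.040299913001355 [[-0.00476667 -0.9997931   0.01977463]
 [-0.98885764  0.00177039 -0.1488537 ]
 [ 0.14878789 -0.02026383 -0.98866149]] [0.15943858 0.55454662 1.08542602]
```

View pics/scene0.png

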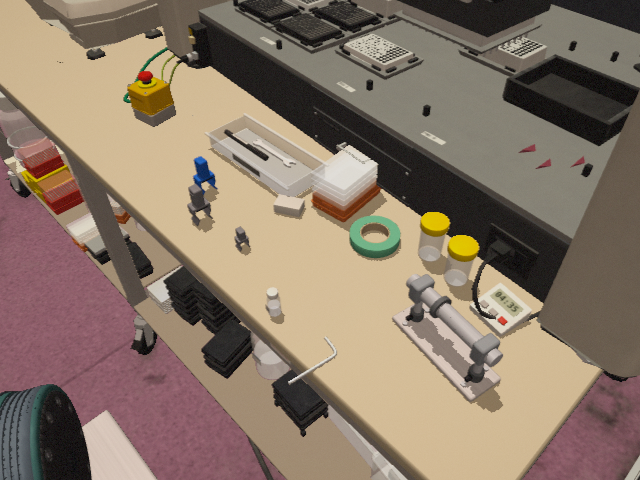

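View pics/top0.png

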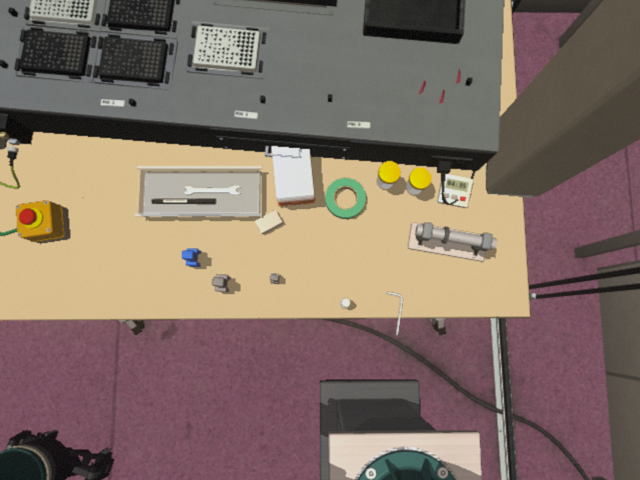

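Run:
```python
from h import *
S=dict(np.load('scene0.npz'));T=dict(np.load('top0.npz'))
a=S['frame'][140:260,170:270]; b=T['frame'][235:300,170:290]; c=S['frame'][260:400,380:510]; d=T['frame'][150:270,380:500]
L=[cv2.resize(x,(400,300),interpolation=cv2.INTER_CUBIC) for x in(a,b,c,d)]
cv2.imwrite('pics/crop0.png',np.vstack([np.hstack(L[:2]),np.hstack(L[2:])])[:,:,::-1])
W=cloud(T);WS=cloud(S)
for n,(u,v) in dict(clip=(221,281),blue=(191,256),small=(275,277),base1=(415,248),base2=(480,258),c=(452,238),bench=(240,300)).items(): print(n,W[v,u].round(4))
def blob(W,lo,hi,z0,z1):
    m=(W[...,0]>lo[0])&(W[...,0]<hi[0])&(W[...,1]>lo[1])&(W[...,1]<hi[1])&(W[...,2]>z0)&(W[...,2]<z1)
    return W[m]
c=W[281,221]
for N,w in(('top',W),('scene',WS)):
  for z0,z1 in((-.005,.02),(.02,.036),(.04,.09)):
    p=blob(w,c[:2]-.045,c[:2]+.045,max(z0,.004),z1)
    if len(p)>4:
        r=cv2.minAreaRect((p[:,:2]*1000).astype(np.float32)); print(N,z0,len(p),p.min(0).round(4),p.max(0).round(4),r)
```

```text
clip [0.4655 0.38   0.0709]
blue [0.5166 0.4418 0.0753]
small [0.4756 0.2721 0.0427]
base1 [ 0.5411 -0.0319  0.0091]
base2 [ 0.5185 -0.1743  0.0102]
c [ 0.5513 -0.0946  0.0863]
bench [ 0.4293  0.3514 -0.0027]
top -0.005 25 [0.4271 0.3361 0.0041] [0.5094 0.4217 0.0188] ((462.5658874511719, 376.4722900390625), (61.63843536376953, 89.32608032226562), 36.417442321777344)
top 0.02 22 [0.4469 0.3728 0.0212] [0.4813 0.3966 0.036 ] ((464.3373718261719, 384.75830078125), (22.787879943847656, 34.7227783203125), 87.74095153808594)
top 0.04 154 [0.4487 0.373  0.04  ] [0.4824 0.398  0.0785] ((465.4024658203125, 385.46881103515625), (24.82962417602539, 33.90327835083008), 88.08248901367188)
scene -0.005 92 [0.4462 0.3482 0.004 ] [0.5082 0.4064 0.0199] ((475.4603576660156, 378.6558837890625), (55.5430908203125, 58.819313049316406), 82.5229721069336)
scene 0.02 75 [0.4449 0.3698 0.02  ] [0.4803 0.399  0.0359] ((463.5653991699219, 384.046142578125), (25.514570236206055, 36.30905532836914), 82.33126068115234)
scene 0.04 317 [0.4456 0.3712 0.0401] [0.4801 0.3975 0.0787] ((463.00469970703125, 384.4231872558594), (26.104677200317383, 34.256134033203125), 88.15660858154297)
```

View pics/crop0.png

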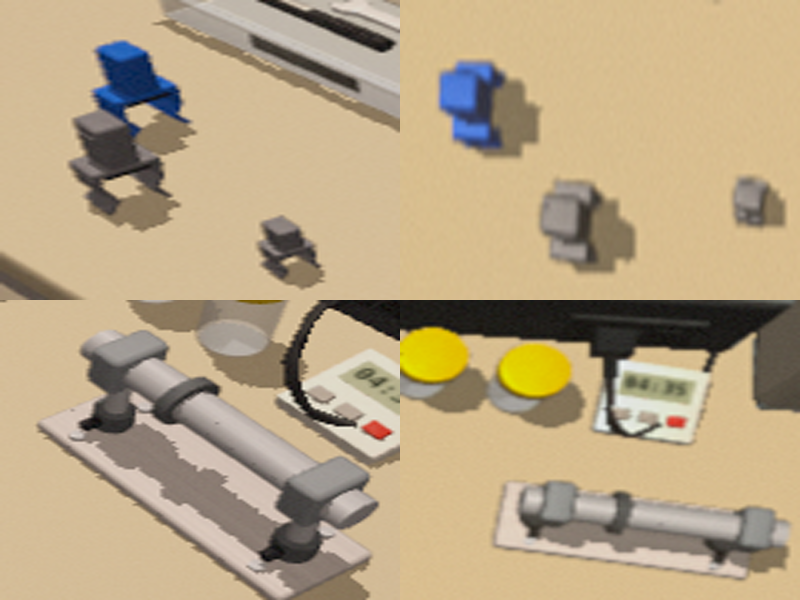

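Run:
```python
from h import *
from scipy.optimize import least_squares
S=dict(np.load('scene0.npz'));T=dict(np.load('top0.npz'))
for N,s in(('top',T),('scene',S)):
    W=cloud(s)
    m=(W[...,0]>.44)&(W[...,0]<.62)&(W[...,1]>-.24)&(W[...,1]<0.02)
    p=W[m]
    b=p[(p[:,2]>.005)&(p[:,2]<.016)]
    bench=p[(abs(p[:,2])<.005)]
    r=cv2.minAreaRect((b[:,:2]*1000).astype(np.float32)); print(N,'base',len(b),r,'zmed',np.median(b[:,2]),'bench',np.median(bench[:,2]))
    t=p[p[:,2]>.045]; print('tops',len(t),t[:,2].max(), t[:,:2].min(0),t[:,:2].max(0))
    # iterative axis: bin by y
    # robust cylinder fit radius 12mm
    def res(q,pts):
        c=np.array([q[0],-.10,q[1]]);d=np.array([q[2],1,q[3]]);d/=np.linalg.norm(d)
        v=pts-c; v=v-np.outer(v@d,d); return np.linalg.norm(v,axis=1)-.012
    best=None
    for z in(.05,.06,.07,.08):
        f=least_squares(res,[.54,z,-.1,0],args=(t,),loss='soft_l1',f_scale=.001)
        if best is None or f.cost<best.cost: best=f
    print(best.x.round(4),best.cost, 'angle',np.degrees(np.arctan(best.x[2])))
    e=res(best.x,t); d=np.array([best.x[2],1,best.x[3]]);d/=np.linalg.norm(d)
    for lo in np.arange(-.11,.11,.006):
        a=(t-np.array([best.x[0],-.10,best.x[1]]))@d
        k=(a>=lo)&(a<lo+.006)
        if k.sum(): print(round(lo,3),k.sum(),np.percentile(e[k],[10,50,90]).round(4),t[k][:,2].max().round(4))
```

```text
top base 1068 ((529.5037231445312, -103.97512817382812), (237.3246307373047, 177.5754852294922), 89.0049057006836) zmed 0.009279674331149648 bench -0.0005825750461175337
tops 1095 0.10068824758329152 [ 0.52792245 -0.18664369] [ 0.58462301 -0.02094012]
[0.5571 0.0791 0.1778 0.0069] 0.002728262281391546 angle 10.080427288951467
-0.092 7 [-0.0033 -0.0023 -0.0011] 0.0875
-0.086 32 [-0.0028 -0.0012  0.0009] 0.0914
-0.08 23 [-0.0024  0.0008  0.0055] 0.0943
-0.074 53 [0.0031 0.0059 0.0095] 0.0978
-0.068 51 [0.0029 0.0062 0.0093] 0.1007
-0.062 80 [-0.0001  0.0045  0.0083] 0.0968
-0.056 34 [-0.0032 -0.0012  0.0007] 0.0924
-0.05 33 [-0.0037 -0.0014  0.0001] 0.0905
-0.044 36 [-0.0036 -0.0018 -0.0003] 0.0908
-0.038 30 [-0.0035 -0.0016 -0.0002] 0.092
-0.032 33 [-0.0032 -0.0011  0.0001] 0.0909
-0.026 34 [-0.0035 -0.0017 -0.0005] 0.0928
-0.02 33 [-0.0029 -0.0011  0.0009] 0.0935
-0.014 31 [-0.0032 -0.0015 -0.    ] 0.0911
-0.008 32 [-0.0034 -0.0013  0.0004] 0.0913
-0.002 35 [-0.004  -0.0018  0.    ] 0.0914
0.004 30 [-0.0043 -0.0017 -0.0007] 0.0923
0.01 35 [-0.0019  0.0027  0.0068] 0.0985
0.016 61 [0.
[... 1283 characters left out ...]
 [-0.003  -0.0014 -0.0002] 0.0931
-0.014 76 [-0.0027 -0.0013 -0.0001] 0.0915
-0.008 72 [-0.0026 -0.0011 -0.    ] 0.0923
-0.002 71 [-0.0028 -0.0013 -0.0002] 0.0911
0.004 73 [-0.0028 -0.0014 -0.0003] 0.0922
0.01 162 [-0.0018  0.0032  0.0054] 0.0982
0.016 79 [0.0034 0.0047 0.0058] 0.0976
0.022 44 [-0.0029 -0.0014 -0.0003] 0.0915
0.028 72 [-0.0026 -0.001  -0.0001] 0.0914
0.034 61 [-0.0028 -0.0013 -0.0001] 0.0921
0.04 69 [-0.0024 -0.0011 -0.0001] 0.0922
0.046 203 [-0.0003  0.0042  0.0089] 0.0986
0.052 129 [0.0036 0.0064 0.0141] 0.0974
0.058 110 [0.0038 0.0061 0.0089] 0.0983
0.064 30 [-0.001   0.0041  0.0075] 0.0961
0.07 57 [-0.0031 -0.0013 -0.    ] 0.0936
0.076 21 [-0.0035 -0.0018 -0.0006] 0.0904
```

Run:
```python
from h import *
from scipy.optimize import least_squares
S=dict(np.load('scene0.npz'));T=dict(np.load('top0.npz'))
def res(q,pts):
    c=np.array([q[0],-.10,q[1]]);d=np.array([q[2],1,0*q[2]]);d/=np.linalg.norm(d)
    v=pts-c; v=v-np.outer(v@d,d); return np.linalg.norm(v,axis=1)-.012
A=[]
for N,s in(('top',T),('scene',S)):
    W=cloud(s)
    m=(W[...,0]>.44)&(W[...,0]<.62)&(W[...,1]>-.24)&(W[...,1]<0.02)&(W[...,2]>.05)
    t=W[m]; d=np.array([.177,1,0]);d/=np.linalg.norm(d); a=(t-[.556,-.1,.078])@d
    t=t[((a>-.05)&(a<.006))|((a>.026)&(a<.042))]; A.append(t)
    f=least_squares(res,[.555,.078,.177],args=(t,),loss='soft_l1',f_scale=.001); print(N,len(t),f.x.round(4),abs(f.fun).mean())
    f2=least_squares(lambda q:res(q,t),f.x,loss='cauchy',f_scale=.0007); print(f2.x.round(4))
    # top silhouette extents for midline
    q=f2.x;d=np.array([q[2],1,0]);d/=np.linalg.norm(d)
    # collar & blocks centre along axis
    t=W[m];v=t-np.array([q[0],-.1,q[1]]);a=v@d;rr=np.linalg.norm(v-np.outer(a,d),axis=1)
    for lo,hi in((-.09,-.04),(0,.03),(.04,.08)):
        k=(a>lo)&(a<hi)&(rr>.0145); print('ring',lo,np.percentile(a[k],[2,10,50,90,98]).round(4))
# clip tab orientation
for N,s in(('top',T),('scene',S)):
    W=cloud(s); m=(abs(W[...,0]-.466)<.05)&(abs(W[...,1]-.385)<.03)
    for z0,z1 in((.066,.09),(.05,.07),(.038,.09)):
        p=W[m&(W[...,2]>z0)&(W[...,2]<z1)]; r=cv2.minAreaRect((p[:,:2]*1000).astype(np.float32)); print(N,z0,len(p),np.median(p,0).round(4),np.round(r[0],1),np.round(r[1],1),round(r[2],1))
```

```text
top 396 [0.5573 0.0768 0.1731] 0.0012195344679186693
[0.5574 0.0767 0.1732]
ring -0.09 [-0.0793 -0.0735 -0.0651 -0.0574 -0.0556]
ring 0 [0.006  0.0136 0.0177 0.0213 0.0219]
ring 0.04 [0.0476 0.05   0.0584 0.0664 0.072 ]
scene 899 [0.5564 0.0783 0.1787] 0.0007718954480318428
[0.5564 0.0783 0.1795]
ring -0.09 [-0.0771 -0.076  -0.0688 -0.0606 -0.0584]
ring 0 [0.0123 0.0126 0.0153 0.0196 0.0206]
ring 0.04 [0.0467 0.0476 0.0542 0.0627 0.0653]
top 0.066 110 [0.4652 0.3853 0.0736] [465.3 385.6] [24.1 18.8] 84.7
top 0.05 21 [0.4616 0.375  0.0603] [461.2 380.9] [14.2 24.6] 45.3
top 0.038 191 [0.4632 0.3837 0.0711] [465.1 385.5] [24.4 34.8] 84.2
scene 0.066 131 [0.4615 0.3808 0.0752] [463.6 384.6] [25.  18.1] 83.4
scene 0.05 115 [0.4587 0.3754 0.0603] [459.1 381. ] [16.2 27.1] 39.1
scene 0.038 354 [0.4597 0.3777 0.0581] [464.  384.4] [25.8 36.8] 86.0
```

The larger grey clip is at scene (200,202) / top (221,282). Its grey tab tops out at z≈0.075, which matches 61+14.5 mm. The blue look-alike is at top (191,257) and the small clip, 42 mm high, at top (275,278). The enlarged crop confirms this. Next I move over the larger one.

Emit:
{"api": "send_rows", "payload": {"plan": [[-5.4, -1.5, 0.4, 0, 0, 0], [-5.4, -1.5, 0.4, 0, 0, 0], [-5.4, -1.5, 0.4, 0, 0, 0], [-5.4, -1.5, 0.4, 0, 0, 0], [-5.4, -1.5, 0.4, 0, 0, 0], [-5.4, -1.5, 0.4, 0, 0, 0], [0, 0, 0, 0, 0, 10.5], [0, 0, 0, 0, 0, 10.5], [0, 0, 0, 0, 0, 10.5], [0, 0, 0, 0, 0, 10.5], [0, 0, 0, 0, 0, 10.5], [0, 0, 0, 0, 0, 10.5]]}}

```text
clock: 1.6
eef_pos: [0.4733, 0.3759, 0.2]
ee_rot: [0.657, 0.754, -0.005, -0.001]
contact_force: [-0.3, 0.2, -0.6]
grip_width: 0.0854
```

```bash
cat >> h.py <<'E'
from scipy.spatial.transform import Rotation as Ro
def need(p,yaw):
    # tool y axis at world yaw(deg), pointing down; prints tool-frame delta cm, deg
    o=env.get_obs(); R=Ro.from_quat(o['ee_rot']); a=np.radians(yaw)
    y=np.array([np.cos(a),np.sin(a),0]); z=np.array([0,0,-1.]); x=np.cross(y,z)
    Rt=Ro.from_matrix(np.stack([x,y,z],1))
    d=R.inv().apply(np.asarray(p)-o['eef_pos'])*100; w=(R.inv()*Rt).as_rotvec(degrees=True)
    print('t',o['clock'].round(3),'pos',o['eef_pos'].round(4),'yaw_y',np.degrees(np.arctan2(*R.as_matrix()[[1,0],1])).round(2),'F',np.round(o['contact_force'],2),'w',o['grip_width'].round(4))
    print('delta cm',d.round(2),'rot',w.round(2))
def wrist_cloud(s,o):
    h,w=s['depth'].shape; f=h/2/np.tan(np.radians(s['vfov'])/2)
    u,v=np.meshgrid(np.arange(w),np.arange(h)); dx=u-s['cx'];dy=v-s['cy'];r=np.hypot(dx,dy)+1e-9;th=r/f
    d=s['depth']; t=np.tan(np.clip(th,0,1.45)); P=np.stack([dx/r*t*d,dy/r*t*d,d],-1)
    M=np.asarray(s['mount']); P=P@M[:3,:3].T+M[:3,3]
    W=P@Ro.from_quat(o['ee_rot']).as_matrix().T+o['eef_pos']; W[(d==0)|(th>1.4)]=np.nan
    return W
E
python3 - <<'E'
from h import *
need([.4645,.385,.2],-5)
E
```

```text
Traceback (most recent call last):
  File "h.py", line 24, in need
    print('t',o['clock'].round(3),'pos',o['eef_pos'].round(4),'yaw_y',np.degrees(np.arctan2(*R.as_matrix()[[1,0],1])).round(2),'F',np.round(o['contact_force'],2),'w',o['grip_width'].round(4))
              ^^^^^^^^^^^^^^^^
AttributeError: 'float' object has no attribute 'round'
```

```bash
sed -i "s/o\['clock'\].round(3)/round(float(o['clock']),3)/; s/o\['grip_width'\].round(4)/round(float(o['grip_width']),4)/" h.py
python3 - <<'E'
from h import *
need([.4645,.385,.2],-5)
o=env.get_obs(); s=snap('wrist','w1'); W=wrist_cloud(s,o); np.savez('w1.npz',W=W,**s)
print(s['vfov'],s['mount'])
m=(abs(W[...,0]-.466)<.05)&(abs(W[...,1]-.385)<.035)
b=W[(abs(W[...,0]-.466)<.06)&(abs(W[...,1]-.385)<.06)&(abs(W[...,2])<.01)]; print('bench',np.median(b[:,2]))
for z0,z1 in((.066,.09),(.033,.045),(.033,.09)):
    p=W[m&(W[...,2]>z0)&(W[...,2]<z1)]; 
    if len(p)<5: continue
    r=cv2.minAreaRect((p[:,:2]*1000).astype(np.float32)); print(z0,len(p),np.median(p,0).round(4),np.round(r[0],1),np.round(r[1],1),round(r[2],1))
E
```

```text
t 1.6 pos [0.4733 0.3759 0.2   ] yaw_y 7.81 F [-0.33  0.16 -0.63] w 0.0854
delta cm [ 1.02 -0.75 -0.  ] rot [-0.46  0.32 12.81]
65.70646984690485 [[ 7.15284029e-04 -9.52303111e-01 -3.05152867e-01  7.79017362e-02]
 [ 9.99999640e-01  8.20268738e-04 -2.15828546e-04  3.75695214e-04]
 [ 4.55841553e-04 -3.05152603e-01  9.52303356e-01 -1.42424235e-01]
 [ 0.00000000e+00  0.00000000e+00  0.00000000e+00  1.00000000e+00]]
bench -0.00015070906391606576
0.066 778 [0.465  0.3873 0.075 ] [465.3 386.4] [24.4 19.3] 82.6
0.033 578 [0.4607 0.3892 0.039 ] [465.5 386.3] [23.9 36.4] 85.6
0.033 1474 [0.4649 0.3892 0.0687] [465.4 386.5] [24.5 36.4] 85.2
```

View pics/w1.png

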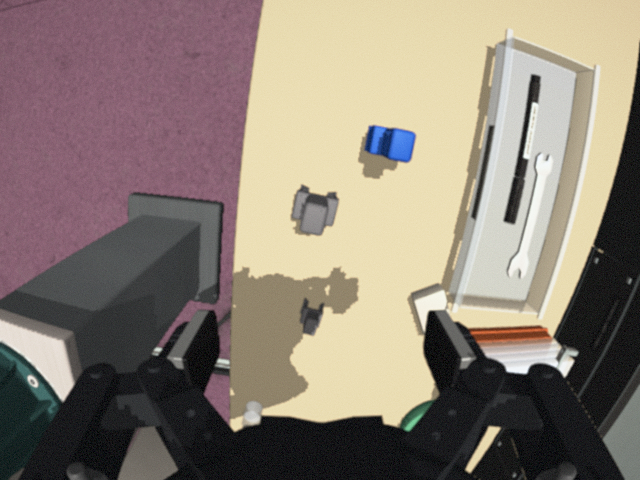

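The wrist view shows the large grey clip at (316,212), clear of the blue one at (390,143) and the small one at (312,318). I align and descend.

Emit:
{"api": "send_rows", "payload": {"plan": [[0, 0, 0, 0, 0, 6.6], [0, 0, 0, -0.4, 0.3, 6.6], [0, 0, 0, 0, 0, 0]], "hand": 5.0}}

```text
clock: 2.02
eef_pos: [0.4724, 0.3753, 0.1987]
ee_rot: [0.741, 0.671, -0.002, -0.0]
contact_force: [0.8, 0.5, 0.0]
grip_width: 0.0501
```

Run:
```python
from h import *
need([.4654,.3864,.12],-5.5)
```

```text
t 2.025 pos [0.4724 0.3753 0.1987] yaw_y -5.7 F [0.85 0.49 0.04] w 0.0501
delta cm [ 1.05 -0.79  7.87] rot [-0.14  0.14 -0.19]
```

Emit:
{"api": "send_rows", "payload": {"plan": [[1.05, -0.8, 2.5, 0, 0, 0], [0, 0, 3, 0, 0, 0], [0, 0, 2, 0, 0, 0], [0, 0, 0, 0, 0, 0]]}}

```text
clock: 2.52
eef_pos: [0.4656, 0.387, 0.1221]
ee_rot: [0.735, 0.678, -0.002, -0.0]
contact_force: [-0.6, -0.2, 1.8]
grip_width: 0.0497
```

Run:
```python
from h import *
need([.4654,.3864,.044],-5.5)
o=env.get_obs(); s=snap('wrist','w2'); W=wrist_cloud(s,o)
m=(abs(W[...,0]-.466)<.03)&(abs(W[...,1]-.385)<.03)
for z0,z1 in((.066,.09),(.033,.045)):
    p=W[m&(W[...,2]>z0)&(W[...,2]<z1)]; 
    if len(p)<5: continue
    r=cv2.minAreaRect((p[:,:2]*1000).astype(np.float32)); print(z0,len(p),np.median(p,0).round(4),np.round(r[0],1),np.round(r[1],1),round(r[2],1))
```

```text
t 2.525 pos [0.4656 0.387  0.1221] yaw_y -4.69 F [-0.59 -0.19  1.77] w 0.0497
delta cm [-0.05  0.01  7.81] rot [-0.12  0.13  0.81]
0.066 1363 [0.4653 0.3884 0.075 ] [465.2 386.8] [23.8 18.5] 84.5
0.033 1047 [0.469  0.391  0.0391] [465.5 386.8] [23.8 36. ] 85.2
```

View pics/w2.png

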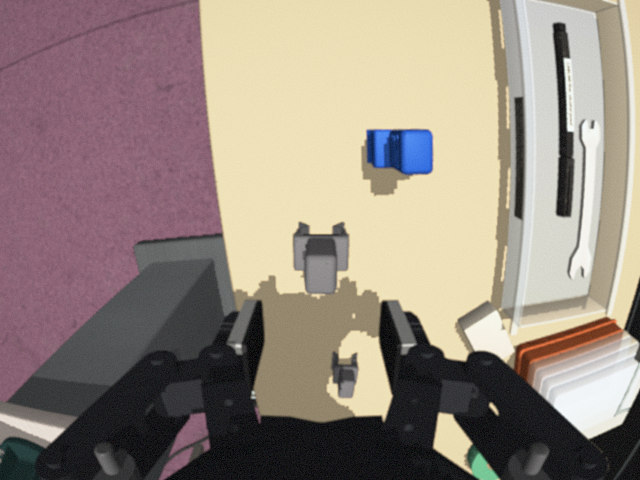

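Emit:
{"api": "send_rows", "payload": {"plan": [[0, 0, 2.5, 0, 0, 0], [0, 0, 2.5, 0, 0, 0], [0, 0, 2.0, 0, 0, 0], [0, 0, 0.6, 0, 0, 0], [0, 0, 0, 0, 0, 0]]}}

```text
clock: 3.2
eef_pos: [0.4714, 0.3906, 0.0517]
ee_rot: [0.733, 0.68, 0.005, 0.001]
contact_force: [-0.5, 0.6, 1.2]
grip_width: 0.0501
```

Run:
```python
from h import *
need([.4653,.3868,.044],-4.8)
```

```text
t 3.2 pos [0.4714 0.3906 0.0517] yaw_y -4.27 F [-0.47  0.59  1.15] w 0.0501
delta cm [-0.43 -0.58  0.76] rot [ 0.46 -0.33  0.53]
```

Emit:
{"api": "send_rows", "payload": {"plan": [[-0.4, -0.6, 0.3, 0.4, -0.3, -0.5], [0, 0, 0, 0, 0, 0]]}}

```text
clock: 3.45
eef_pos: [0.4657, 0.3875, 0.0503]
ee_rot: [0.73, 0.684, 0.002, 0.0]
contact_force: [0.0, -0.2, -0.6]
grip_width: 0.05
```

Run:
```python
from h import *
need([.4653,.3868,.044],-4.8)
```

```text
t 3.45 pos [0.4657 0.3875 0.0503] yaw_y -3.69 F [ 0.01 -0.21 -0.6 ] w 0.05
delta cm [-0.07 -0.04  0.63] rot [ 0.16 -0.09  1.11]
```

Emit:
{"api": "send_rows", "payload": {"plan": [[-0.1, 0, 0.6, 0, 0, 1.0], [0, 0, 0, 0, 0, 0]]}}

```text
clock: 3.7
eef_pos: [0.466, 0.3867, 0.0447]
ee_rot: [0.736, 0.677, 0.002, 0.001]
contact_force: [0.3, 1.0, -0.6]
grip_width: 0.05
```

Run:
```python
from h import *
need([.4653,.3868,.044],-4.8)
```

```text
t 3.7 pos [0.466  0.3867 0.0447] yaw_y -4.76 F [ 0.27  0.97 -0.61] w 0.05
delta cm [ 0.01 -0.07  0.07] rot [ 0.22 -0.15  0.04]
```

Aligned, so I close on the tab.

Emit:
{"api": "send_rows", "payload": {"plan": [[0, 0, 0, 0, 0, 0], [0, 0, 0, 0, 0, 0], [0, 0, 0, 0, 0, 0], [0, 0, 0, 0, 0, 0], [0, 0, 0, 0, 0, 0], [0, 0, 0, 0, 0, 0]], "hand": 0.5}}

```text
clock: 4.45
eef_pos: [0.4661, 0.3867, 0.0447]
ee_rot: [0.736, 0.677, 0.002, 0.001]
contact_force: [-0.7, 0.3, -0.4]
grip_width: 0.0172
```

Run:
```python
from h import *
need([.4653,.3868,.15],-10)
o=env.get_obs(); s=snap('wrist','w3')
```

```text
t 4.45 pos [0.4661 0.3867 0.0447] yaw_y -4.75 F [-0.74  0.33 -0.39] w 0.0172
delta cm [  0.03  -0.04 -10.53] rot [ 0.21 -0.15  5.25]
```

View pics/w3.png

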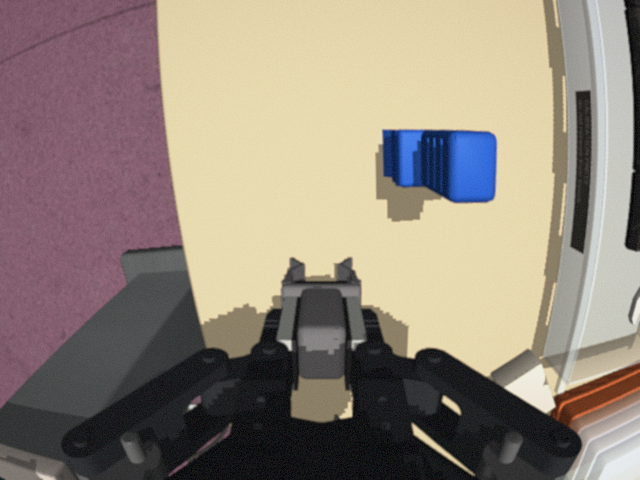

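The tab is held at 17.2 mm. I lift and carry it over to the stand.

Emit:
{"api": "send_rows", "payload": {"plan": [[0, 0, -1.5, 0, 0, 0], [0, 0, -4, 0, 0, 0], [0, 0, -5, 0, 0, 0], [0, 0, -5, 0, 0, 0], [0, 0, 0, 0, 0, 0]]}}

```text
clock: 5.12
eef_pos: [0.4657, 0.3865, 0.2078]
ee_rot: [0.736, 0.677, 0.003, 0.001]
contact_force: [-0.3, 0.6, -1.6]
grip_width: 0.0167
```

Emit:
{"api": "send_rows", "payload": {"plan": [[-4, 1.0, 0, 0, 0, 0], [-5, 1.3, 0, 0, 0, 0.6], [-5, 1.3, 0, 0, 0, 0.6], [-5, 1.3, 0, 0, 0, 0.6], [-5, 1.3, 0, 0, 0, 0.6], [-5, 1.3, 0, 0, 0, 0.6], [-5, 1.3, 0, 0, 0, 0.6], [-5, 1.3, 0, 0, 0, 0.6], [-5, 1.0, 0, 0, 0, 0.6], [-4, 0.5, 0, 0, 0, 0], [0, 0, 0, 0, 0, 0]]}}

```text
clock: 6.5
eef_pos: [0.5202, -0.1178, 0.2035]
ee_rot: [0.764, 0.646, 0.002, -0.001]
contact_force: [-0.4, 0.1, -0.1]
grip_width: 0.0169
```

Run:
```python
from h import *
need([.553,-.1225,.18],-10)
o=env.get_obs(); s=snap('wrist','w4'); W=wrist_cloud(s,o); np.savez('w4.npz',W=W)
```

```text
t 6.5 pos [ 0.5202 -0.1178  0.2035] yaw_y -9.57 F [-0.39  0.08 -0.07] w 0.0169
delta cm [0.08 3.31 2.35] rot [ 0.   -0.25  0.43]
```

View pics/w4.png

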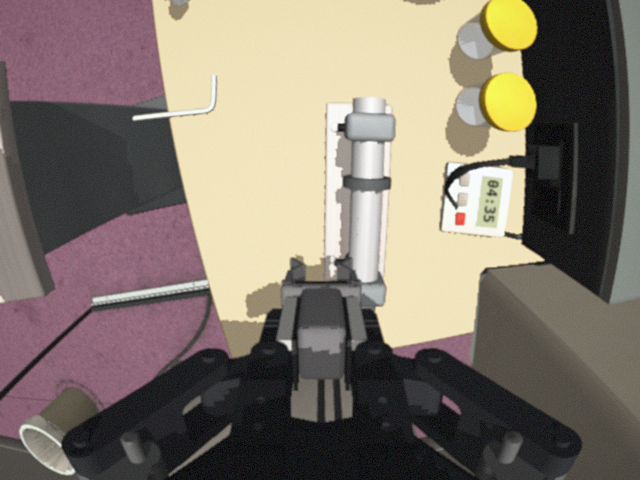

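The wrist picture shows the tube running from (370,105) to (370,300), with the collar at (367,183) and the near block at (370,290). The held clip is at (320,300).

Run:
```python
from h import *
from scipy.optimize import least_squares
W=np.load('w4.npz')['W']
def fit(t):
    def res(q):
        c=np.array([q[0],-.10,q[1]]);d=np.array([q[2],1,0]);d/=np.linalg.norm(d)
        v=t-c; v=v-np.outer(v@d,d); return np.linalg.norm(v,axis=1)-.012
    f=least_squares(res,[.555,.078,.177],loss='cauchy',f_scale=.0007); return f
m=(W[...,0]>.5)&(W[...,0]<.61)&(W[...,1]>-.24)&(W[...,1]<0.02)&(W[...,2]>.06)&(W[...,2]<.11)
t=W[m]; d=np.array([.177,1,0]);d/=np.linalg.norm(d); a=(t-[.556,-.1,.078])@d
rr=np.linalg.norm(t-[.556,-.1,.078]-np.outer(a,d),axis=1)
k=(((a>-.04)&(a<.006))|((a>.026)&(a<.042)))&(rr<.02)
f=fit(t[k]); print(k.sum(),f.x.round(4),abs(f.fun).mean())
q=f.x;d=np.array([q[2],1,0]);d/=np.linalg.norm(d);v=t-np.array([q[0],-.1,q[1]]);a=v@d;r=np.linalg.norm(v-np.outer(a,d),axis=1)
for lo in np.arange(-.1,.09,.003):
    kk=(a>=lo)&(a<lo+.003)&(r<.03)
    if kk.sum(): print(round(lo,3),kk.sum(),np.percentile(r[kk],[50,90]).round(4),np.percentile(t[kk][:,2],95).round(4))
b=W[(W[...,2]>.006)&(W[...,2]<.014)&(W[...,0]>.5)&(W[...,0]<.61)&(W[...,1]>-.21)&(W[...,1]<0)]
n=np.array([d[1],-d[0],0]); print('base across',np.percentile((b-[q[0],-.1,0])@n,[1,99]).round(4),'along',np.percentile((b-[q[0],-.1,0])@d,[1,99]).round(4))
```

```text
2663 [0.5571 0.0772 0.1782] 0.00046342941434672133
-0.088 1 [0.0116 0.0116] 0.0793
-0.085 7 [0.0118 0.0123] 0.085
-0.082 8 [0.0118 0.0124] 0.0878
-0.079 8 [0.0118 0.0125] 0.0895
-0.076 59 [0.0183 0.0213] 0.0949
-0.073 81 [0.019  0.0221] 0.0955
-0.07 84 [0.0189 0.0221] 0.0956
-0.067 84 [0.0187 0.022 ] 0.0956
-0.064 92 [0.019  0.0219] 0.0955
-0.061 111 [0.0181 0.0214] 0.0954
-0.058 174 [0.0145 0.0181] 0.0933
-0.055 72 [0.0119 0.0127] 0.09
-0.052 85 [0.0119 0.0127] 0.0899
-0.049 92 [0.0122 0.0128] 0.0898
-0.046 106 [0.0121 0.0129] 0.09
-0.043 94 [0.012  0.0128] 0.09
-0.04 110 [0.0119 0.0127] 0.0899
-0.037 118 [0.0119 0.0127] 0.0896
-0.034 122 [0.012  0.0128] 0.0898
-0.031 121 [0.0119 0.0126] 0.0894
-0.028 120 [0.012  0.0128] 0.09
-0.025 126 [0.0121 0.0128] 0.09
-0.022 120 [0.0119 0.0126] 0.0897
-0.019 124 [0.012  0.0127] 0.0898
-0.016 125 [0.012  0.0127] 0.0898
-0.013 127 [0.012  0.0127] 0.0898
-0.01 130 [0.0119 0.0127] 0.0897
-0.007 131 [0.012  0.0129] 0.0898
-0.004 133 [0.012  0.0126] 0.0898
-0.001 133 [0.0119 0.0127] 0.0899
0.002 129 [0.012  0.0128] 0.0899
0.005 133 [0.012  0.0126] 0.0898
0.008 130 [0.0119 0.0126] 0.0898
0.011 102 [0.0167 0.0183] 0.0955
0.014 201 [0.018  0.0187] 0.0959
0.017 207 [0.0179 0.0186] 0.0957
0.02 249 [0.015  0.0182] 0.0952
0.023 130 [0.0119 0.0127] 0.0897
0.026 141 [0.0119 0.0127] 0.0899
0.029 142 [0.0119 0.0127] 0.0897
0.032 134 [0.012  0.0127] 0.0896
0.035 141 [0.0119 0.0127] 0.0897
0.038 150 [0.0118 0.0128] 0.09
0.041 142 [0.012  0.0127] 0.0897
0.044 137 [0.0119 0.013 ] 0.0904
0.047 190 [0.0177 0.0208] 0.0945
0.05 217 [0.0189 0.022 ] 0.0956
0.053 232 [0.0193 0.0221] 0.0953
0.056 224 [0.019 0.022] 0.0955
0.059 224 [0.0192 0.0219] 0.0956
0.062 220 [0.019  0.0219] 0.0956
0.065 165 [0.0168 0.0204] 0.0943
0.068 137 [0.0119 0.0128] 0.0898
0.071 134 [0.0118 0.0127] 0.09
0.074 135 [0.0119 0.0128] 0.0899
0.077 52 [0.0119 0.0126] 0.0897
base across [-0.0299  0.0291] along [-0.0847  0.0789]
```

Emit:
{"api": "send_rows", "payload": {"plan": [[0.1, 1.7, 1, 0, -0.2, 0.3], [0, 1.6, 2, 0, 0, 0], [0, 0, 2, 0, 0, 0], [0, 0, 0, 0, 0, 0]]}}

```text
clock: 7.05
eef_pos: [0.5561, -0.116, 0.15]
ee_rot: [0.764, 0.645, 0.001, -0.001]
contact_force: [-0.5, 0.1, 0.3]
grip_width: 0.0171
```

Run:
```python
from h import *
need([.5531,-.1226,.142],-10.1)
```

```text
t 7.05 pos [ 0.5561 -0.116   0.15  ] yaw_y -9.6 F [-0.5   0.13  0.28] w 0.0171
delta cm [-0.7  -0.19  0.79] rot [-0.05 -0.17  0.5 ]
```

Emit:
{"api": "send_rows", "payload": {"plan": [[-0.7, -0.2, 0.4, 0, -0.2, 0.5], [0, 0, 0, 0, 0, 0]]}}

```text
clock: 7.3
eef_pos: [0.5539, -0.1217, 0.1462]
ee_rot: [0.766, 0.643, -0.0, 0.0]
contact_force: [-0.2, 0.6, -0.5]
grip_width: 0.0173
```

Run:
```python
from h import *
need([.5531,-.1226,.142],-10.1)
s=snap('wrist','w5'); snap('scene','s5')
f=cv2.resize(cv2.imread('pics/s5.png')[230:410,360:540],(600,600),interpolation=cv2.INTER_CUBIC);cv2.imwrite('pics/s5c.png',f)
```

```text
t 7.3 pos [ 0.5539 -0.1217  0.1462] yaw_y -10.02 F [-0.22  0.59 -0.54] w 0.0173
delta cm [-0.1  -0.07  0.42] rot [0.   0.05 0.08]
```

View pics/w5.png

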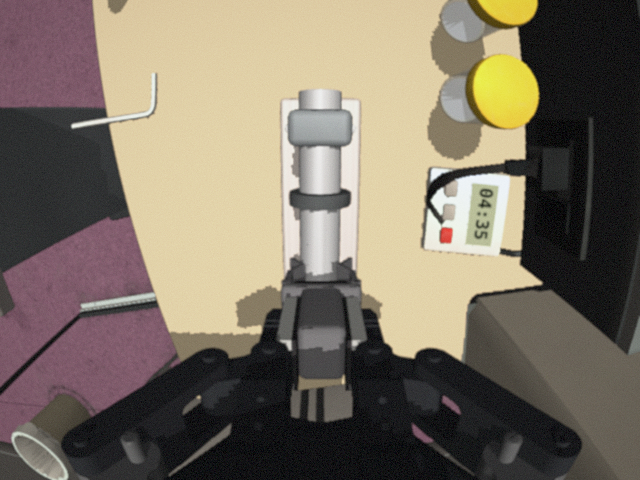

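View pics/s5c.png

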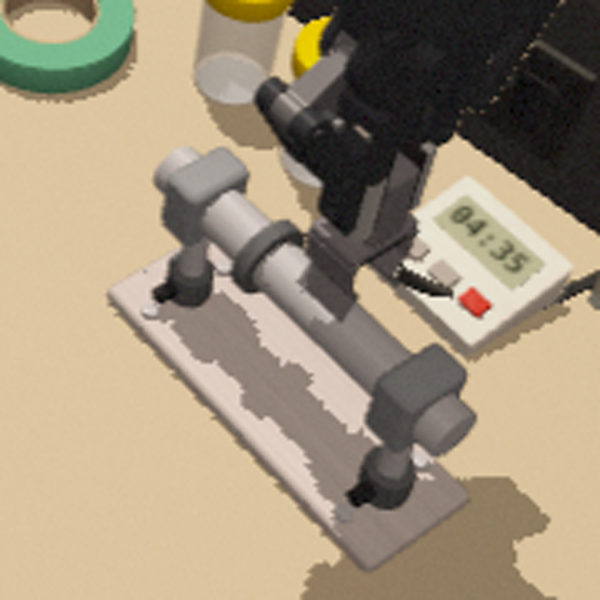

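Clip and tube are both centred at column 320, so I descend in small steps.

Emit:
{"api": "send_rows", "payload": {"plan": [[-0.1, -0.1, 0.4, 0, 0, 0], [0, 0, 0.4, 0, 0, 0], [0, 0, 0, 0, 0, 0]]}}

```text
clock: 7.78
eef_pos: [0.5536, -0.1231, 0.1392]
ee_rot: [0.766, 0.642, 0.001, 0.002]
contact_force: [-0.5, -0.5, -0.5]
grip_width: 0.0168
```

Run:
```python
from h import *
need([.5531,-.1226,.103],-10.1)
```

```text
t 7.775 pos [ 0.5536 -0.1231  0.1392] yaw_y -10.06 F [-0.53 -0.46 -0.49] w 0.0168
delta cm [ 0.04 -0.07  3.62] rot [0.18 0.06 0.04]
```

Emit:
{"api": "send_rows", "payload": {"plan": [[0, -0.1, 0.4, 0.1, 0, 0], [0, 0, 0.4, 0, 0, 0], [0, 0, 0, 0, 0, 0]]}}

```text
clock: 8.15
eef_pos: [0.5525, -0.1229, 0.1306]
ee_rot: [0.766, 0.642, 0.0, 0.001]
contact_force: [0.2, -0.3, -0.9]
grip_width: 0.0172
```

Run:
```python
from h import *
need([.5531,-.1226,.103],-10.1)
```

```text
t 8.15 pos [ 0.5525 -0.1229  0.1306] yaw_y -10.07 F [ 0.25 -0.27 -0.9 ] w 0.0172
delta cm [0.04 0.05 2.76] rot [0.07 0.05 0.03]
```

Emit:
{"api": "send_rows", "payload": {"plan": [[0, 0, 0.3, 0, 0, 0], [0, 0, 0.3, 0, 0, 0]]}}

```text
clock: 8.4
eef_pos: [0.5527, -0.123, 0.1244]
ee_rot: [0.766, 0.642, 0.0, 0.001]
contact_force: [0.2, 0.8, -0.8]
grip_width: 0.017
```

Emit:
{"api": "send_rows", "payload": {"plan": [[0, 0, 0.3, 0, 0, 0]]}}

```text
clock: 8.52
eef_pos: [0.5528, -0.123, 0.1213]
ee_rot: [0.766, 0.642, 0.0, 0.001]
contact_force: [-0.9, -0.4, 3.3]
grip_width: 0.0171
```

Emit:
{"api": "send_rows", "payload": {"plan": [[0, 0, 0.3, 0, 0, 0]]}}

```text
clock: 8.65
eef_pos: [0.5532, -0.1232, 0.119]
ee_rot: [0.766, 0.642, 0.0, 0.001]
contact_force: [-1.8, 1.0, 12.4]
grip_width: 0.0174
```

Emit:
{"api": "send_rows", "payload": {"plan": [[0, 0, 0.3, 0, 0, 0]]}}

```text
clock: 8.78
eef_pos: [0.5536, -0.1233, 0.117]
ee_rot: [0.766, 0.642, 0.001, 0.002]
contact_force: [-2.6, 0.2, 10.0]
grip_width: 0.0175
```

Emit:
{"api": "send_rows", "payload": {"plan": [[0, 0, 0.3, 0, 0, 0]]}}

```text
clock: 8.9
eef_pos: [0.5536, -0.1234, 0.1149]
ee_rot: [0.766, 0.642, 0.001, 0.002]
contact_force: [-3.0, 1.1, 7.7]
grip_width: 0.0171
```

Emit:
{"api": "send_rows", "payload": {"plan": [[0, -0.1, 0.3, 0, 0, 0]]}}

```text
clock: 9.02
eef_pos: [0.5531, -0.1234, 0.1127]
ee_rot: [0.766, 0.642, 0.001, 0.003]
contact_force: [-0.3, 0.3, 5.4]
grip_width: 0.0172
```

Emit:
{"api": "send_rows", "payload": {"plan": [[0, -0.1, 0.3, 0, 0, 0]]}}

```text
clock: 9.15
eef_pos: [0.5526, -0.1234, 0.11]
ee_rot: [0.766, 0.642, 0.001, 0.003]
contact_force: [0.9, 0.2, 1.3]
grip_width: 0.0173
```

Emit:
{"api": "send_rows", "payload": {"plan": [[0, 0, 0.3, 0, 0, 0]]}}

```text
clock: 9.28
eef_pos: [0.5526, -0.1234, 0.1069]
ee_rot: [0.766, 0.642, 0.001, 0.003]
contact_force: [-0.4, 0.8, -0.6]
grip_width: 0.0172
```

Emit:
{"api": "send_rows", "payload": {"plan": [[0, 0, 0.2, 0, 0, 0]]}}

```text
clock: 9.4
eef_pos: [0.5525, -0.1233, 0.1044]
ee_rot: [0.766, 0.642, 0.001, 0.003]
contact_force: [1.0, 0.1, -0.8]
grip_width: 0.0172
```

Emit:
{"api": "send_rows", "payload": {"plan": [[0, 0, 0.2, 0, 0, 0]]}}

```text
clock: 9.52
eef_pos: [0.5526, -0.1234, 0.1026]
ee_rot: [0.766, 0.642, 0.001, 0.003]
contact_force: [-5.1, 1.1, 23.8]
grip_width: 0.0172
```

Emit:
{"api": "send_rows", "payload": {"plan": [[0, 0, 0, 0, 0, 0]]}}

```text
clock: 9.65
eef_pos: [0.5526, -0.1234, 0.1029]
ee_rot: [0.766, 0.642, 0.001, 0.003]
contact_force: [-0.6, 0.6, 2.7]
grip_width: 0.0171
```

Run:
```python
from h import *
need([.5531,-.1226,.103],-10.1); print(env.get_obs()['ft_torque'])
snap('wrist','w6'); snap('scene','s6')
f=cv2.resize(cv2.imread('pics/s6.png')[230:410,360:540],(600,600),interpolation=cv2.INTER_CUBIC);cv2.imwrite('pics/s6c.png',f)
```

```text
t 9.65 pos [ 0.5526 -0.1234  0.1029] yaw_y -10.05 F [-0.57  0.61  2.69] w 0.0171
delta cm [ 0.09  0.04 -0.01] rot [0.34 0.12 0.05]
[ 0.0312819   0.13525477 -0.05816727]
```

View pics/s6c.png

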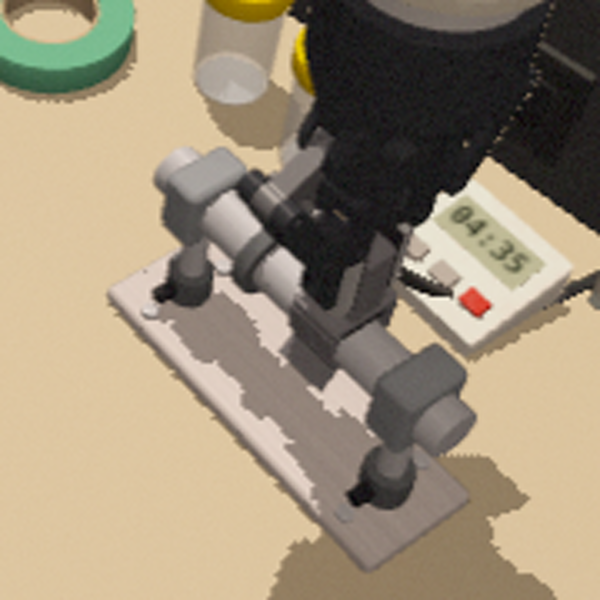

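View pics/w6.png

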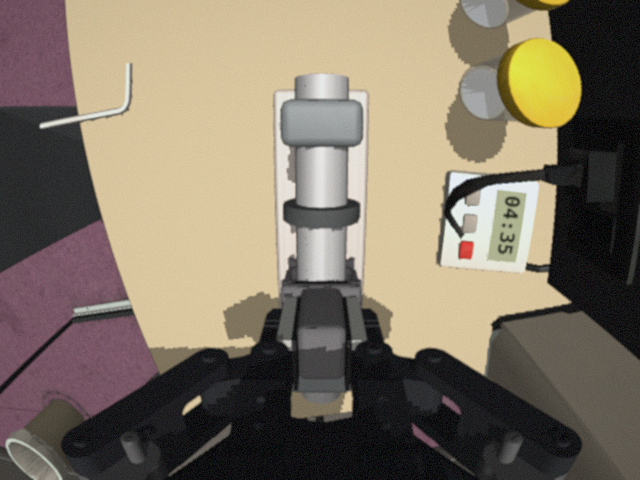

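The snap was felt: force peaked at 12 N, fell to about 0, then 24 N at z=0.1026 as the saddle met the tube (0.103 predicted). The picture shows the jaws wrapped round the tube. Now I slide toward the collar, along tool +x.

Emit:
{"api": "send_rows", "payload": {"plan": [[0.4, 0, 0, 0, 0, 0], [0.4, 0, 0, 0, 0, 0]]}}

```text
clock: 10.0
eef_pos: [0.554, -0.1168, 0.1029]
ee_rot: [0.766, 0.643, 0.0, 0.004]
contact_force: [-1.6, -4.3, 2.2]
grip_width: 0.0171
```

Emit:
{"api": "send_rows", "payload": {"plan": [[0.4, 0, 0, 0, 0, 0], [0.4, 0, 0, 0, 0, 0]]}}

```text
clock: 10.25
eef_pos: [0.5554, -0.1091, 0.1029]
ee_rot: [0.766, 0.643, -0.0, 0.004]
contact_force: [-1.2, -5.0, 3.5]
grip_width: 0.0171
```

Run:
```python
from h import *
need([.5570,-.1005,.103],-10.1)
```

```text
t 10.25 pos [ 0.5554 -0.1091  0.1029] yaw_y -10.02 F [-1.18 -5.01  3.46] w 0.0171
delta cm [ 0.88  0.   -0.02] rot [0.37 0.34 0.08]
```

Emit:
{"api": "send_rows", "payload": {"plan": [[0.3, 0, 0, 0, 0, 0], [0.3, 0, 0, 0, 0, 0]]}}

```text
clock: 10.5
eef_pos: [0.5566, -0.1029, 0.1029]
ee_rot: [0.766, 0.643, -0.0, 0.005]
contact_force: [-0.5, -5.3, 2.8]
grip_width: 0.0172
```

Emit:
{"api": "send_rows", "payload": {"plan": [[0.2, 0, 0, 0, 0, 0]]}}

```text
clock: 10.62
eef_pos: [0.5569, -0.1007, 0.1029]
ee_rot: [0.766, 0.643, -0.0, 0.005]
contact_force: [-2.0, -5.0, 3.0]
grip_width: 0.0171
```

Emit:
{"api": "send_rows", "payload": {"plan": [[0.2, 0, 0, 0, 0, 0]]}}

```text
clock: 10.75
eef_pos: [0.5573, -0.0986, 0.1029]
ee_rot: [0.766, 0.643, -0.0, 0.005]
contact_force: [-1.9, -4.6, 3.8]
grip_width: 0.0171
```

Emit:
{"api": "send_rows", "payload": {"plan": [[0.2, 0, 0, 0, 0, 0]]}}

```text
clock: 10.88
eef_pos: [0.5574, -0.0979, 0.1029]
ee_rot: [0.766, 0.643, -0.001, 0.005]
contact_force: [-4.0, -13.4, 3.4]
grip_width: 0.0171
```

Emit:
{"api": "send_rows", "payload": {"plan": [[0.2, 0, 0, 0, 0, 0]]}}

```text
clock: 11.0
eef_pos: [0.5574, -0.0979, 0.103]
ee_rot: [0.765, 0.644, -0.003, 0.006]
contact_force: [-4.1, -13.9, 2.8]
grip_width: 0.0173
```

Emit:
{"api": "send_rows", "payload": {"plan": [[0.05, 0, 0.1, 0, 0, 0]]}}

```text
clock: 11.12
eef_pos: [0.5574, -0.0981, 0.1028]
ee_rot: [0.765, 0.644, -0.003, 0.007]
contact_force: [-5.2, -3.3, 16.9]
grip_width: 0.0172
```

Run:
```python
from h import *
need([.5574,-.0979,.103],-10.1)
snap('wrist','w7'); 
need([.5574,-.0979,.103],-10.1)
```

```text
t 11.125 pos [ 0.5574 -0.0981  0.1028] yaw_y -9.86 F [-5.16 -3.27 16.87] w 0.0172
delta cm [ 0.02 -0.01 -0.02] rot [0.36 0.79 0.24]
t 11.175 pos [ 0.5575 -0.098   0.1028] yaw_y -9.86 F [-4.07 -7.17 10.69] w 0.0172
delta cm [ 0.01 -0.01 -0.02] rot [0.37 0.79 0.24]
```

View pics/w7.png

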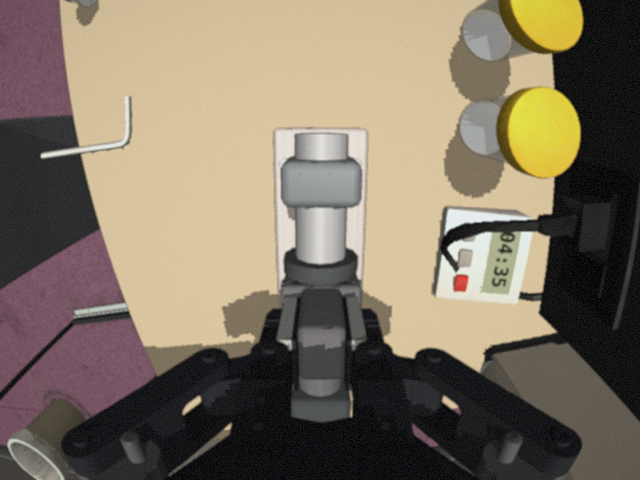

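The clip's front face is against the collar at (320,270), and a 14 N stop was felt at tool y=-0.098. I give one light nudge and then open.

Emit:
{"api": "send_rows", "payload": {"plan": [[0.1, 0, 0, 0, 0, 0]]}}

```text
clock: 11.3
eef_pos: [0.5574, -0.0979, 0.103]
ee_rot: [0.765, 0.644, -0.004, 0.007]
contact_force: [-2.3, -8.7, -2.0]
grip_width: 0.0171
```

Emit:
{"api": "send_rows", "payload": {"plan": [[0, 0, 0, 0, 0, 0], [0, 0, 0, 0, 0, 0], [0, 0, 0, 0, 0, 0], [0, 0, 0, 0, 0, 0]], "hand": 4.5}}

```text
clock: 11.8
eef_pos: [0.5572, -0.0951, 0.1019]
ee_rot: [0.766, 0.643, -0.003, 0.005]
contact_force: [1.2, 0.3, -0.3]
grip_width: 0.0454
```

Emit:
{"api": "send_rows", "payload": {"plan": [[0, 0, -1, 0, 0, 0], [0, 0, -2, 0, 0, 0], [0, 0, -3, 0, 0, 0], [0, 0, -5, 0, 0, 0], [0, 0, -5, 0, 0, 0], [0, 0, 0, 0, 0, 0]]}}

```text
clock: 12.55
eef_pos: [0.557, -0.0927, 0.2698]
ee_rot: [0.766, 0.643, -0.002, 0.006]
contact_force: [-0.8, 0.3, 0.0]
grip_width: 0.0452
```

Run:
```python
from h import *
from scipy.optimize import least_squares
need([.5574,-.0979,.2],-10.1)
o=env.get_obs(); s=snap('wrist','w8'); W=wrist_cloud(s,o); snap('scene','s8')
f=cv2.resize(cv2.imread('pics/s8.png')[230:410,360:540],(600,600),interpolation=cv2.INTER_CUBIC);cv2.imwrite('pics/s8c.png',f)
c=np.array([.5571,-.1,.0772]);d=np.array([.1754,.9845,0])
p=W[(abs(W[...,0]-.557)<.05)&(abs(W[...,1]+.1)<.1)&(W[...,2]>.05)]
a=(p-c)@d;n=(p-c)@np.array([.9845,-.1754,0])
k=(p[:,2]>.104)&(abs(a)<.04); print('tab top z',np.percentile(p[k,2],[50,95]).round(4),'along',np.percentile(a[k],[2,98]).round(4),'across',np.percentile(n[k],[2,98]).round(4))
t=k&(p[:,2]>.128); print('top','n',t.sum(),np.median(p[t,2]),np.percentile(a[t],[2,98]),np.percentile(n[t],[2,98]))
for lo in np.arange(-.03,.03,.002):
    q=(a>lo)&(a<lo+.002)&(abs(n)<.017)&(abs(n)>.0105)
    if q.sum(): print(round(lo,3),q.sum(),np.percentile(p[q,2],[10,50,90]).round(4))
```

```text
t 12.55 pos [ 0.557  -0.0927  0.2698] yaw_y -9.91 F [-0.77  0.32  0.05] w 0.0452
delta cm [-0.44  0.08  6.98] rot [0.36 0.57 0.19]
tab top z [0.3452 0.3662] along [-0.0022  0.028 ] across [-0.0525  0.0477]
top n 41423 0.34527003073407647 [-0.00222893  0.0280219 ] [-0.05252727  0.04774542]
-0.03 5 [0.0778 0.0796 0.0811]
-0.028 7 [0.0773 0.0797 0.0825]
-0.026 4 [0.0775 0.0799 0.0822]
-0.024 4 [0.0779 0.0802 0.0827]
-0.022 4 [0.078  0.08   0.0825]
-0.02 4 [0.0782 0.0803 0.0823]
-0.018 5 [0.0777 0.0821 0.0826]
-0.016 1 [0.0826 0.0826 0.0826]
-0.01 29 [0.097  0.0974 0.098 ]
-0.008 31 [0.0968 0.0975 0.0985]
-0.006 29 [0.0969 0.0975 0.0983]
-0.004 42 [0.0962 0.0975 0.0983]
-0.002 31 [0.0966 0.0974 0.0984]
0.0 31 [0.0965 0.0975 0.0986]
0.002 31 [0.0963 0.0973 0.0982]
0.004 32 [0.0964 0.0976 0.0981]
0.006 39 [0.0967 0.0975 0.0983]
0.008 35 [0.0965 0.0975 0.0985]
0.01 35 [0.0955 0.0974 0.098 ]
0.012 62 [0.0867 0.094  0.0968]
0.014 27 [0.0856 0.0893 0.0924]
0.016 262 [0.0922 0.3438 0.3466]
0.018 675 [0.3438 0.3497 0.3565]
0.02 74 [0.0744 0.0854 0.0916]
0.022 58 [0.0812 0.3525 0.3562]
0.024 1647 [0.3445 0.3534 0.3585]
0.026 1762 [0.3614 0.3655 0.3691]
0.028 494 [0.364  0.3674 0.3702]
```

View pics/s8c.png

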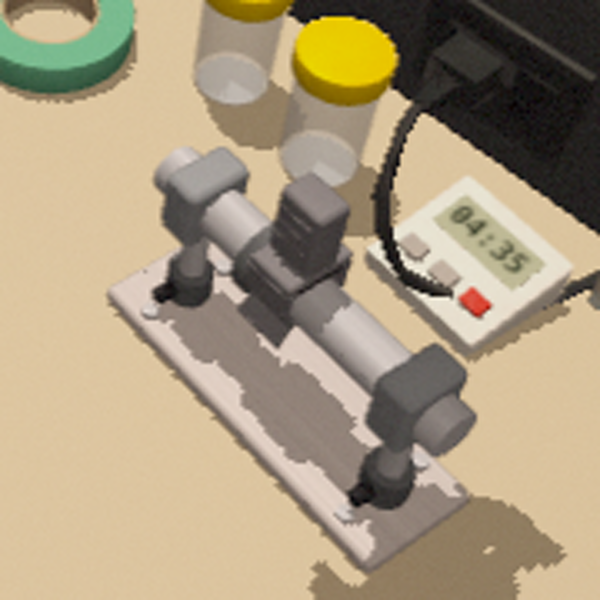

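View pics/w8.png

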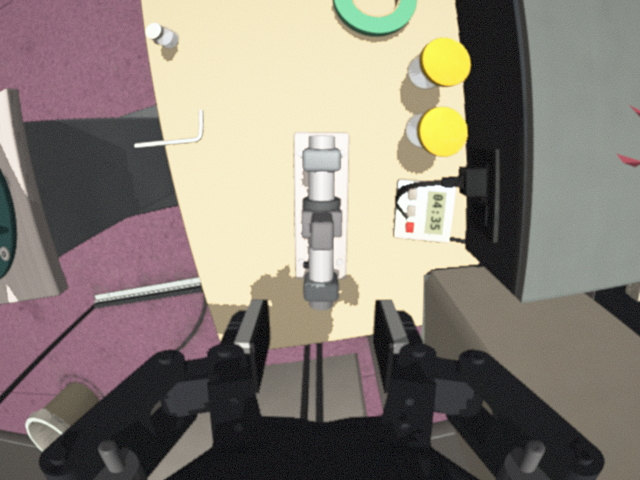

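Run:
```python
import cv2
f=cv2.imread('pics/w8.png')[180:270,280:365]; g=cv2.imread('pics/s8.png')[275:340,420:480]
cv2.imwrite('pics/c8.png',cv2.hconcat([cv2.resize(f,(400,420),interpolation=cv2.INTER_CUBIC),cv2.resize(g,(388,420),interpolation=cv2.INTER_CUBIC)]))
```

```text
(no output)
```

View pics/c8.png

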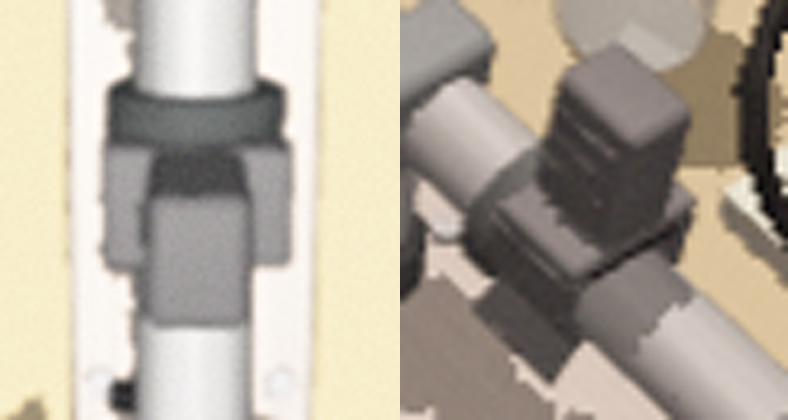

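Run:
```python
from h import *
a=cv2.imread('pics/scene0.png').astype(int);b=cv2.imread('pics/s8.png').astype(int)
d=abs(a-b).max(2)
for n,(u0,u1,v0,v1) in dict(small=(228,255,220,255),blue=(190,218,150,185),vial=(260,290,285,325),tape=(345,405,210,260),box=(272,308,192,218),jarA=(415,452,210,265),jarB=(442,482,235,285)).items(): print(n,(d[v0:v1,u0:u1]>40).sum())
need([.557,-.0927,.27],-10)
```

```text
small 0
blue 2
vial 0
tape 0
box 0
jarA 10
jarB 7
t 12.65 pos [ 0.5543 -0.092   0.2655] yaw_y -9.91 F [ 0.13  0.38 -0.28] w 0.0451
delta cm [-0.03  0.27 -0.45] rot [-0.07  0.53  0.09]
```

Run:
```python
from h import *
print(env.close_job())
```

```text
the job is handed in; nothing more can be done
None
```

The larger grey clip is snapped onto the tube, sitting home, and resting against the dark collar. I let go of it there, raised the gripper clear and handed the job in at about 12.7 s.

- **Pressing on:** I pressed it down at the middle of the bare stretch. The force peaked at about 12 N, fell to about 0 as the jaws snapped, then rose to about 24 N when the saddle met the tube. That was at tool height 0.1026 m, against 0.103 m predicted from the camera fit.
- **Sliding:** it moved along the tube with about 5 N of drag until a 14 N stop at the collar. I then pressed down gently once more (17 N) and opened the gripper.
- **Last checks:**
  - The saddle top was at 0.0975 m, against 0.0977 m expected when seated.
  - The close-up showed no tube between clip and collar.
  - Before-and-after pictures showed the small clip, blue clip, vial, tape, box and jars unmoved, with only a few differing pixels.
- **Doubts:**
  - The jaws and the seat pin could not be read directly, so the snap and seating rest on force, height and pictures.
  - The tool drifted about 3 mm toward the collar as the fingers opened, but the clip still looked flush afterwards.
  - My automatic reading of the tab top after release failed because gripper points got into it. I relied on the saddle height instead.

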